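Lock the telescopic pole at its short length

TASK

The telescopic square pole in its brackets on the shelf has been left pulled out. Squeeze the spring button on the inner tube flush, slide the tube so that the button goes in under the lip of the sleeve, and keep sliding until the button pops out through the hole in the side of the sleeve and the pole is locked short; then let go. Leave the other things on the shelf where they lie.

Things in the scene. Friction and masses are not known exactly. Their poses are not given: they have to be found in the camera images.
- pole: Fixed outer part: level square aluminium sleeve, 35 mm square outside, 29 mm inside, 260 mm long, on two brackets 110 and 220 mm along +y from its open mouth. Origin on the shelf straight below the centre of the mouth; y runs along the pole, from the mouth into the sleeve; x points out of the side with the hole; z up. The axis is 75 mm above the shelf (sleeve top 92.5 mm).
- sleeve_mouth (a point): Centre of the sleeve's open mouth, on the axis, 75 mm above the shelf; axes as the pole's. Its plain lip is 3 mm thick, 1.5 mm clear of the inner tube all round, and stops the proud button. The only hole (15 mm square) is in a dark catch plate on the sleeve's +x side, at axis height, 58 to 82 mm along +y from the mouth: set differently each time and not measured, so feel for it.
- button_tip (a point): Centre of the flat outer end of the spring button: a round steel pin, 12 mm in diameter, 8 mm proud of the +x side of the inner tube, at mid height, pointing along the pole's +x. Pressed anywhere on its end it goes straight in: a finger pad that covers only its outer (-y) half makes it flush and lets the other half enter under the lip before the pad meets the lip.
- tube_end (a point): Centre of the end face of the inner tube's black rubber foot (34 mm square, 18 mm long), on the axis. The inner tube is steel, 26 mm square, and sticks out of the mouth towards -y, level, nothing below it; the foot's face is 158 mm from the button's centre, with 140 mm of bare tube between.
- tube (a joint): Slide of the inner tube, m: 0 pulled out (button centre 60 mm outside the mouth), growing into the sleeve; 0.060: button centre in the plane of the mouth; locks somewhere in 0.118 to 0.142, where the hole is; stops at 0.155. Cannot turn; stays where left. Friction about 2.5 N, up to 5 N with the button rubbing inside. With the button in the hole it is blocked both ways, play 1.5 mm.
- button (a joint): How far the button is pressed in, m: 0 fully out, 0.008 flush with the tube's side (0.0085 at most), about 0.0065 while it is held down by the inside of the sleeve. Its spring gives 3 N when out and 6.5 N when flush.
- marker_a: Bystander, leave alone: black marker pen, 130 mm long, 17 mm thick, lying beside the tube on the robot's side; origin at the centre of its underside.
- marker_b: Bystander, leave alone: the second black marker pen, the same, lying next to the first; origin at the centre of its underside.
- clip_a: Bystander, leave alone: black binder clip, 32 mm wide, 47 mm high with its wire arms, near the sleeve's mouth on the far side; origin at the centre of its underside.
- clip_b: Bystander, leave alone: the same kind of binder clip, on the robot's side of the sleeve; origin at the centre of its underside.
- tape_roll: Bystander, leave alone: masking tape roll lying flat, 106 mm across, 25 mm high, beyond the sleeve; origin at the centre of its underside.
- hole_punch: Bystander, leave alone: chrome two-hole paper punch, about 115 by 120 mm, 75 mm high, to the right of the pole; origin at the centre of its underside.
- eraser: Bystander, leave alone: white eraser, 55 x 22 x 12 mm, lying beyond the tube; origin at the centre of its underside.

How it is judged (in metres and radians):
On the way:
1. the button is pressed in and held down inside the sleeve, between its mouth and its hole (value of joint button above 0.004 m and value of joint tube between 0.0555 and 0.112 m), for 0.1 s.
At the end, for the whole second after the job is handed in: The button stands out through the hole in the side of the sleeve (the tube pushed in to between 0.114 and 0.146, the only place there where the button can come out, and the button pressed in by less than 2.5 mm) and the tube is at rest (value of joint tube between 0.114 and 0.146 m and value of joint button below 0.0025 m and velocity of joint tube between -0.005 and 0.005 m/s); the robot touches nothing.
It fails at once if another thing on the shelf is moved by more than 30 mm (distance of any of marker_a, marker_b, clip_a, clip_b, tape_roll, hole_punch, eraser from where it was at the start of the episode above 0.03 m).
It also fails if it takes over 42 s, if anything falls off the work surface, if the arm or the gripper's body presses on something with over 40 N, if the wrist force passes 120 N, or if a joint passes its speed limit or range.

ROBOT

A 6-joint arm with a two-finger parallel gripper is mounted at the origin on the work surface. World frame = base frame: x ahead of the robot, y to its left, z up, the work surface at z = 0. Lengths are in mm, angles in rad, forces in N, time in s.
With the tool pointing down it reaches from about 250 to 775 mm from the base axis. Payload 4 kg.
Tool frame: the origin (TCP) lies midway between the tips of the shut fingers; the grasp point (between the pads) lies 19 mm behind it (ctrl.hold_point_z is the distance from the TCP to the grasp point, in mm); z points along the fingers, y is the line along which they close (so a half turn about z gives the same grasp; the last joint's range is limited). The gripper opens to 94 mm and grips with 3 to 60 N. Pads are 16 mm wide; open, the fingers measure 119 mm over their backs; the gripper's body (75 mm by 177 mm) begins 78 mm behind the grasp point.
Start: joints at [1.184, 0.087, 1.371, -0, 1.684, -0.103], TCP at [154.013, 528.016, 205.506] pointing down, gripper open.
Joint ranges: [-3.1, 3.1], [-0.76, 2.03], [0.27, 2.55], [-1.08, 4.22], [0.17, 2.65], [-2.57, 2.57]. Speed limits (rad/s): [2.79, 2.79, 3.14, 3.14, 3.14, 3.14].

INTERFACE

Orientations are given as a unit quaternion [x, y, z, w].
In Python, from rig import ctrl gives the robot as it stands.
- The arm moves only by the shell command python3 jog.py 'ROWS'. ROWS is rows parted by semicolons, their numbers by spaces, 1 to 5 of them, each of 5 numbers: dx, dy, dz in mm, then a turn about the tool's z in rad, then the finger opening in mm; each row is the pose to reach, as a shift and turn from the pose commanded when the command began, along the tool's axes at that moment; what a row does not reach only later rows make up. A row lasts 1/12 s, in which the tool goes at most 41.7 mm and 0.125 rad, less where a joint would pass 70% of its speed; a pose out of reach is approached as far as the arm can. The fingers move at their own pace and stop on an object; the grip force is fixed at half the most. Time passes only in rows, so rows that do not move let the fingers close. It prints the time, the measured TCP pose, the force, the opening and the grip force at its end.
- ctrl.state(): the state, without advancing time (a new reading comes with each control period).
- ctrl.capture(name): name is "scene" or "top" or "wrist"; returns (picture, depth): 420x560x3 uint8, red, green, blue; 420x560 float32, mm along the optical axis (not along the pixel's ray), 0 where there is no reading.
- ctrl.camera_info(name): a dict with "fx", "fy", "cx", "cy" (pixels), "pose" (4x4, takes a point from camera to world coordinates); the wrist camera has in their place "tool_from_camera" (4x4, takes a point from camera to tool coordinates, whose origin is the TCP and whose axes are the flange's). Camera axes: x right, y down, z forward; pixel columns grow to the right and rows downward; lengths in mm; the calibration is good to about 2 mm. A picture is of the moment at which its call begins: read the wrist's pose just before it. camera_info takes no time and is no camera call.
- ctrl.job_done(): hands the job in; it is judged then, once.
The state is a dict: "time": time; "joints": joint angles; "dq": joint speeds; "joint_efforts": joint torques, N m; "position": TCP position; "eef_rot": TCP orientation; "force": force on the tool from outside, world axes, zero at the start; "wrist_torque": the same for the moment, N m; "finger_gap": finger opening in mm; "grip_force": force on a finger pad.
Only numpy, scipy, OpenCV 4.12 (cv2) and the standard library are available. Lean on these libraries where they do the work, as an engineer would, in place of code of your own. Each camera call takes 0.05 s, during which the arm holds its last target. There are 200 camera calls.

## Working session

There is one attempt and no reset: what is moved stays moved. The work goes in short steps, Python scripts to look and compute and a shell command to move; the robot and the scene stay as the last step left them, time stands still between calls to the robot, and variables do not carry over. Pictures are saved under pics/ and viewed, at most 10 in all, crops included, and the job is handed in when it is done.

```bash
ls; mkdir -p pics; cat > h.py <<'E'
import numpy as np,cv2
from rig import ctrl
def cap(n,f):
    p,d=ctrl.capture(n); cv2.imwrite(f'pics/{f}.png',p[:,:,::-1]); np.savez(f'{f}.npz',d=d,p=p); return p,d
def w(n,d,u,v):
    i=ctrl.camera_info(n); z=d[v,u]
    P=np.array([(u-i['cx'])/i['fx']*z,(v-i['cy'])/i['fy']*z,z,1]); return (np.array(i['pose'])@P)[:3]
E
python3 - <<'E'
from h import *
for n in('scene','top'): cap(n,n)
print(ctrl.state())
for n in('scene','top'): print(ctrl.camera_info(n))
E
```

```text
jog.py
pics
rig.py
{'time': 0.1, 'joints': array([ 1.18387250e+00,  8.79209780e-02,  1.37206341e+00,  1.03524374e-05,
        1.68360360e+00, -1.03094744e-01]), 'dq': array([ 0.00181989, -0.00082416, -0.00537602, -0.00033296, -0.00060047,
        0.00026093]), 'joint_efforts': array([ 2.34122839e-03, -3.41251910e+01, -3.03301764e+01,  7.19640311e-02,
        3.04553902e-02, -1.19968663e-04]), 'position': array([153.83438105, 527.54783511, 204.41956746]), 'eef_rot': array([ 1.41438024e-01,  9.89946610e-01, -9.66623725e-04, -2.46989630e-04]), 'force': array([ 0.25288037, -0.79818121, -0.16962895]), 'wrist_torque': array([-0.03598602, -0.0278639 ,  0.01324862]), 'grip_force': 0.0, 'finger_gap': 94.1530421898624}
{'fx': 390.58140704285415, 'fy': 390.58140704285415, 'cx': 278.4473604833248, 'cy': 205.22032579121483, 'pose': array([[-8.71938724e-01,  2.86191782e-01, -3.97262036e-01,
         9.18299568e+02],
       [ 4.89615008e-01,  5.09794589e-01, -7.07380111e-01,
         5.37885744e+02],
       [ 7.56614515e-05, -8.11297566e-01, -5.84633435e-01,
         5.79412303e+02],
       [ 0.00000000e+00,  0.00000000e+00,  0.00000000e+00,
         1.00000000e+00]])}
{'fx': 420.3194555889366, 'fy': 420.3194555889366, 'cx': 285.5751008511611, 'cy': 217.16233295219857, 'pose': array([[-2.22566435e-02, -9.91691599e-01,  1.26698119e-01,
         4.48244085e+02],
       [-9.99672020e-01,  2.36813122e-02,  9.74927372e-03,
        -5.31992721e+01],
       [-1.26686506e-02, -1.26439579e-01, -9.91893411e-01,
         1.16372820e+03],
       [ 0.00000000e+00,  0.00000000e+00,  0.00000000e+00,
         1.00000000e+00]])}
```

View pics/top.png

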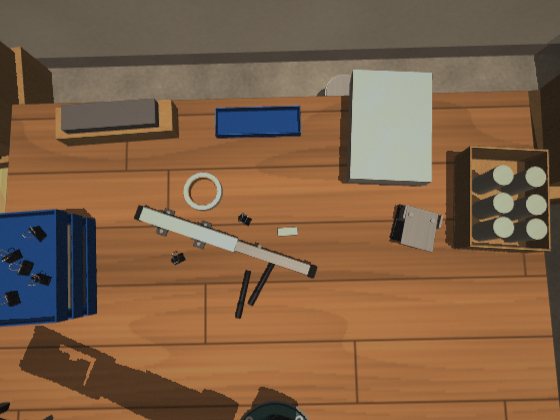

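View pics/scene.png

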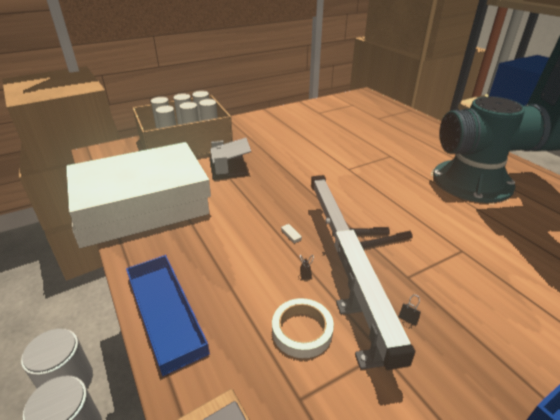

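```bash
cat > m.py <<'E'
from h import *
D=np.load('top.npz')['d'];P=np.load('top.npz')['p']
v,u=np.mgrid[190:290,120:330]; W=np.array([w('top',D,a,b) for a,b in zip(u.ravel(),v.ravel())])
print(np.median(W[:,2]))
s=(W[:,2]>70)&(W[:,2]<110); Q=W[s]
c=Q[:,:2].mean(0); d=np.linalg.svd(Q[:,:2]-c)[2][0]; d*=np.sign(d[1]); n=np.array([d[1],-d[0]])
t=(Q[:,:2]-c)@d; x=(Q[:,:2]-c)@n
print('c',c,'d',d,'ang',np.arctan2(d[0],d[1]))
for a in np.arange(-230,240,10):
    k=(t>=a)&(t<a+10)
    if k.sum(): print(a,k.sum(),x[k].min().round(1),x[k].max().round(1),np.median(Q[k,2]).round(1))
E
python3 m.py; python3 -c "
from h import *
p=cv2.imread('pics/top.png')[195:295,125:325];cv2.imwrite('pics/topc.png',cv2.resize(p,(800,400),interpolation=cv2.INTER_CUBIC))"
```

```text
Traceback (most recent call last):
  File "m.py", line 3, in <module>
    v,u=np.mgrid[190:290,120:330]; W=np.array([w('top',D,a,b) for a,b in zip(u.ravel(),v.ravel())])
                                               ~^^^^^^^^^^^^^
  File "h.py", line 6, in w
    i=ctrl.camera_info(n); z=d[v,u]
ValueError: time passes only in moves, steps and waits
```

View pics/topc.png

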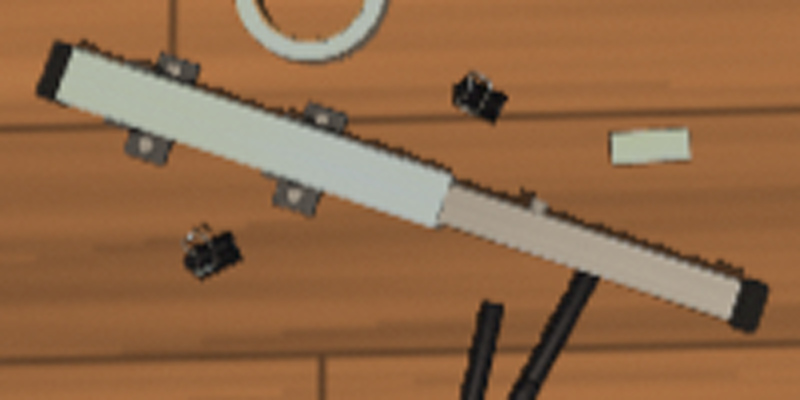

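```bash
cat > h.py <<'E'
import numpy as np,cv2
from rig import ctrl
def cap(n,f):
    p,d=ctrl.capture(n); cv2.imwrite(f'pics/{f}.png',p[:,:,::-1]); np.savez(f'{f}.npz',d=d,p=p); return p,d
def w(i,z,u,v):
    u,v,z=np.broadcast_arrays(u,v,z)
    P=np.stack([(u-i['cx'])/i['fx']*z,(v-i['cy'])/i['fy']*z,z,np.ones_like(z)],-1); return (P@np.array(i['pose']).T)[...,:3]
def wz(i,u,v,h):  # pixel ray to height h
    o=np.array(i['pose'])[:3,3]; r=w(i,1.0,u,v)-o; return o+r*(h-o[2])/r[2]
E
cat > m.py <<'E'
from h import *
D=np.load('top.npz')['d'];i=ctrl.camera_info('top')
v,u=np.mgrid[190:290,120:330]; W=w(i,D[190:290,120:330].astype(float),u,v).reshape(-1,3)
print(np.median(W[:,2]))
s=(W[:,2]>70)&(W[:,2]<110); Q=W[s]
c=Q[:,:2].mean(0); d=np.linalg.svd(Q[:,:2]-c)[2][0]; d*=np.sign(d[1]); n=np.array([d[1],-d[0]])
t=(Q[:,:2]-c)@d; x=(Q[:,:2]-c)@n
print('c',c,'d',d,'ang',np.arctan2(d[0],d[1]))
for a in np.arange(-230,240,10):
    k=(t>=a)&(t<a+10)
    if k.sum(): print(a,k.sum(),x[k].min().round(1),x[k].max().round(1),np.median(Q[k,2]).round(1))
for nm,(a,b) in dict(mouth1=(450,172),mouth2=(438,227),btn=(537,204),foot1=(768,283),foot2=(752,332)).items():
    p=wz(i,125+a/4-.4,195+b/4-.4,{'m':92.5,'b':80,'f':92}[nm[0]])
    print(nm,p.round(1),((p[:2]-c)@d).round(1),((p[:2]-c)@n).round(1))
E
python3 m.py
```

```text
0.8057516124711128
c [530.9903413  129.56486924] d [0.33979682 0.94049887] ang 0.34670085875669093
-230 41 -13.0 12.5 88.8
-220 39 -13.0 12.6 88.2
-210 43 -13.1 12.5 88.2
-200 40 -13.1 12.5 88.0
-190 42 -12.4 12.4 88.3
-180 38 -12.4 12.3 87.7
-170 41 -12.5 12.5 87.5
-160 39 -12.5 12.4 88.4
-150 39 -12.6 12.4 87.5
-140 40 -12.6 12.1 87.5
-130 38 -12.7 12.2 88.3
-120 41 -12.7 12.2 88.1
-110 49 -12.7 20.5 87.1
-100 44 -12.8 19.7 88.0
-90 39 -12.9 12.1 89.0
-80 42 -12.9 12.9 87.2
-70 39 -12.9 12.8 88.3
-60 41 -13.0 12.8 87.6
-50 53 -17.1 16.7 89.9
-40 54 -17.1 17.5 92.2
-30 54 -17.2 17.5 92.6
-20 58 -17.2 18.6 92.8
-10 50 -17.2 17.3 93.1
0 57 -17.3 18.2 92.6
10 56 -17.4 18.1 92.8
20 55 -17.4 18.0 92.8
30 54 -17.4 18.1 93.0
40 56 -17.5 18.0 92.5
50 59 -20.8 19.9 92.4
60 66 -20.9 20.8 91.9
70 56 -19.3 19.9 92.6
80 52 -16.9 17.0 93.3
90 51 -17.0 17.0 93.1
100 52 -17.0 17.1 93.0
110 53 -17.0 16.9 92.6
120 54 -17.1 17.0 93.3
130 49 -17.2 16.8 92.9
140 51 -17.2 16.8 92.8
150 51 -17.2 16.8 92.9
160 64 -20.6 21.3 92.7
170 60 -21.4 21.3 91.9
180 58 -19.8 21.2 92.5
190 54 -17.4 17.4 93.2
200 51 -17.5 17.3 92.8
210 56 -19.2 19.1 93.2
220 50 -19.2 19.1 94.0
mouth1 [535.4  82.4  92.5] -42.8 20.1
mouth2 [500.4  90.4  92.5] -47.2 -15.4
btn [514.4  28.   80. ] -101.1 18.9
foot1 [ 460.3 -118.4   92. ] -257.3 17.8
foot2 [ 429.9 -107.4   92. ] -257.2 -14.6
```

```bash
cat >> h.py <<'E'
from scipy.spatial.transform import Rotation as Ro
d=np.array([0.33979682,0.94049887]);n=np.array([d[1],-d[0]]);c=np.array([530.99,129.565])
def go(t,x,z):  # shift in tool axes from measured pose to TCP at pole coords
    s=ctrl.state();R=Ro.from_quat(s['eef_rot']).as_matrix()
    p=np.r_[c+t*d+x*n,z]; y=R[:,1]; a=np.arctan2(y[1],y[0]);b=np.arctan2(n[1],n[0])
    q=s['position'][:2]-c
    print('t',s['time'],'at',(q@d).round(1),(q@n).round(1),s['position'][2].round(1),'shift',(R.T@(p-s['position'])).round(1),'turn',round(a-b,3),'tilt',R[:,2].round(3),'F',s['force'].round(1),'gap',round(s['finger_gap'],1),'grip',s['grip_force'])
E
R='-467 -386 0 1.634 94'; true
python3 jog.py '-467 -386 0 1.634 94; -467 -386 0 1.634 94; -467 -386 0 1.634 94; -467 -386 0 1.634 94; -467 -386 0 1.634 94'
python3 -c "
from h import *
go(-110,0,205)"
```

```text
time: 0.52
position: [271.3, 353.8, 204.9]
eef_rot: [0.441, 0.897, -0.0, -0.0]
force: [0.6, 0.2, -0.4]
finger_gap: 93.9
grip_force: 0.0
t 0.5167 at 122.7 -320.5 204.9 shift [-395.3  -24.1    0. ] turn 1.004 tilt [-0.    -0.001 -1.   ] F [ 0.6  0.2 -0.4] gap 93.9 grip 0.0
```

```bash
python3 jog.py '-395 -24 0 1.004 94; -395 -24 0 1.004 94; -395 -24 0 1.004 94; -395 -24 0 1.004 94; -395 -24 0 1.004 94'
python3 -c "
from h import *
go(-110,0,205)"
```

```text
time: 0.93
position: [389.3, 181.9, 205.2]
eef_rot: [0.696, 0.718, 0.0, -0.0]
force: [0.4, 0.5, -0.0]
finger_gap: 94.2
grip_force: 0.0
t 0.9333 at 1.1 -151.1 205.2 shift [-159.    99.5    0.2] turn 0.378 tilt [-0.  0. -1.] F [ 0.4  0.5 -0. ] gap 94.2 grip 0.0
```

```bash
python3 jog.py '-159 99 0 0.378 94; -159 99 0 0.378 94; -159 99 0 0.378 94; -159 99 0 0.378 94; -159 99 0 0.378 94'
python3 jog.py '0 0 0 0 94; 0 0 0 0 94'
python3 -c "
from h import *
go(-110,0,205)
s=ctrl.state();i=ctrl.camera_info('wrist');cap('wrist','w1');print(i)
np.savez('w1s.npz',p=s['position'],q=s['eef_rot'])"
```

```text
time: 1.35
position: [495.1, 24.6, 204.5]
eef_rot: [0.818, 0.575, -0.001, 0.0]
force: [-0.7, -0.2, 0.5]
finger_gap: 94.0
grip_force: 0.0
time: 1.52
position: [493.5, 27.9, 204.5]
eef_rot: [0.818, 0.576, -0.001, -0.001]
force: [-0.9, 1.0, 0.4]
finger_gap: 94.2
grip_force: 0.0
t 1.5167 at -108.4 -0.7 204.5 shift [-1.6  0.7 -0.5] turn 0.003 tilt [-0.002  0.001 -1.   ] F [-0.9  1.   0.4] gap 94.2 grip 0.0
{'fx': 308.198968781886, 'fy': 308.198968781886, 'cx': 277.3851127874902, 'cy': 209.53680504126268, 'tool_from_camera': array([[-6.36015244e-04, -9.71447771e-01, -2.37252660e-01,
         6.86539746e+01],
       [ 9.99999733e-01, -7.02901527e-04,  1.97329913e-04,
         4.19633331e-01],
       [-3.58460961e-04, -2.37252471e-01,  9.71447959e-01,
        -1.80070877e+02],
       [ 0.00000000e+00,  0.00000000e+00,  0.00000000e+00,
         1.00000000e+00]])}
```

View pics/w1.png

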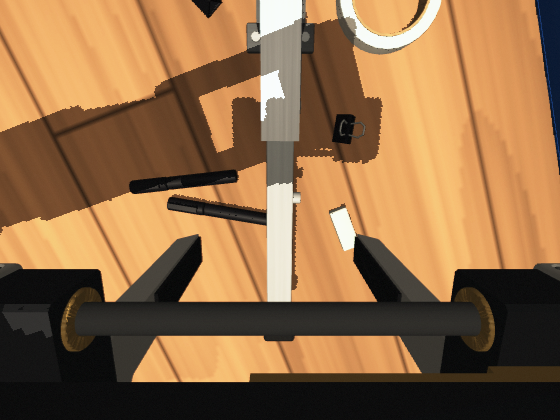

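```bash
python3 - <<'E'
from h import *
i=ctrl.camera_info('wrist');L=np.load('w1s.npz');R=Ro.from_quat(L['q']).as_matrix()
T=np.eye(4);T[:3,:3]=R;T[:3,3]=L['p'];j=dict(i);j['pose']=T@i['tool_from_camera']
D=np.load('w1.npz')['d'].astype(float)
v,u=np.mgrid[0:300,200:360];W=w(j,D[0:300,200:360],u,v)
t=(W[...,:2]-c)@d;x=(W[...,:2]-c)@n;z=W[...,2]
m=(x>14.5)&(x<23)&(z>60)&(t<-60)
print('button',m.sum(),t[m].min(),t[m].max(),t[m].mean(),x[m].max(),z[m].max())
tu=(z>83)&(t<-60)&(t>-160)&(abs(x)<16);print('tube z',np.median(z[tu]),'x',np.percentile(x[tu],[1,99]))
for lo in (-130,-80): k=tu&(abs(t-lo)<8);print(lo,x[k].min(),x[k].max())
sl=(z>90.5)&(abs(x)<10)&(t<0);print('mouth',np.percentile(t[sl],[0,1,3]),'slz',np.median(z[sl]))
for r in range(192,205):print(r,np.round(x[r,92:106],0).astype(int),np.round(z[r,92:106]).astype(int))
p=wz(j,297,198,79);print((p[:2]-c)@d,(p[:2]-c)@n); p=wz(j,280,140,92.5);print((p[:2]-c)@d)
E
```

```text
button 87 -106.48942207804494 -96.35059205651262 -101.0083638472277 22.432546890832814 84.07367468322565
tube z 88.80509204362647 x [-10.88321698  14.18475734]
-130 -10.914883283242238 14.36425802344262
-80 -10.68665293772651 14.4783115528948
mouth [-197.19522262 -121.78834003  -44.82887878] slz 93.46023334317587
192 [14 15 16 17 18 19 20 21 28 29 30 32 33 34] [89 78 77 76 77 78 77 77  0  1  1  0  1  1]
193 [14 15 16 17 18 19 20 21 22 29 30 32 33 34] [89 78 80 79 78 79 78 78 79  0  1  1 -1  0]
194 [14 15 16 17 18 19 20 21 22 29 30 32 33 34] [89 80 80 80 79 80 79 81 80  0  1  1  0  1]
195 [14 15 16 17 18 19 20 21 22 29 30 32 33 34] [88 80 80 80 82 80 81 81 80  1  1  1  0  0]
196 [14 15 16 17 18 19 20 21 22 29 31 32 33 34] [88 81 81 81 82 81 82 82 82  1  0  2  1  1]
197 [14 15 16 17 18 19 20 21 22 29 31 32 33 34] [88 80 82 81 81 82 81 81 80  1  1  1  1 -1]
198 [14 15 16 17 18 19 20 21 22 29 31 32 33 34] [88 81 82 82 80 81 80 81 81  0  0  1  2  2]
199 [14 15 16 17 18 19 20 21 22 29 31 32 33 34] [90 81 81 82 82 82 82 83 82  2  0  2  1  0]
200 [14 15 16 17 18 19 20 21 22 29 31 32 33 35] [89 83 84 82 82 81 81 80 80 -1  1  0  2  0]
201 [14 15 16 17 18 19 20 21 22 29 31 32 33 34] [88 81 80 82 82 82 81 80 81  1  1  1  1  1]
202 [14 15 16 17 18 19 20 21 22 29 31 32 33 34] [89 80 79 80 80 81 79 80 79  1  2  1  2  3]
203 [14 19 21 22 23 24 26 27 28 30 31 32 33 35] [88 -1  1  1 -1  1  1  0  0  0  1  1  2  1]
204 [14 19 21 22 23 24 26 27 28 29 31 32 33 35] [88  0  1  1  0  1  1  1  0  1  2  1  1  1]
-102.26770127395592 19.284700550533977
-44.84574233045592
```

```bash
python3 jog.py '-0.6 1.7 40 0.003 94; -0.6 1.7 80 0.003 94; -0.6 1.7 120 0.003 94; -0.6 1.7 148.5 0.003 94; -0.6 1.7 148.5 0.003 50'
python3 jog.py '0 0 0 0 50; 0 0 0 0 50; 0 0 0 0 50'
python3 -c "
from h import *
go(-109,1,56)
s=ctrl.state();cap('wrist','w2');np.savez('w2s.npz',p=s['position'],q=s['eef_rot']);cap('scene','s2');
p=cv2.imread('pics/s2.png')[150:300,260:460];p=cv2.resize(p,(600,450),interpolation=cv2.INTER_CUBIC);cv2.imwrite('pics/s2c.png',p)"
```

```text
time: 1.98
position: [488.6, 29.5, 50.0]
eef_rot: [0.817, 0.577, -0.005, -0.005]
force: [-0.6, -0.5, -0.2]
finger_gap: 90.0
grip_force: 0.0
time: 2.23
position: [497.2, 28.0, 60.3]
eef_rot: [0.817, 0.576, 0.002, 0.002]
force: [0.6, -0.0, 0.3]
finger_gap: 70.8
grip_force: 0.0
t 2.2333 at -107.0 2.8 60.3 shift [-2.  -1.8  4.3] turn 0.004 tilt [ 0.006 -0.    -1.   ] F [ 0.6 -0.   0.3] gap 70.8 grip 0.0
```

View pics/s2c.png

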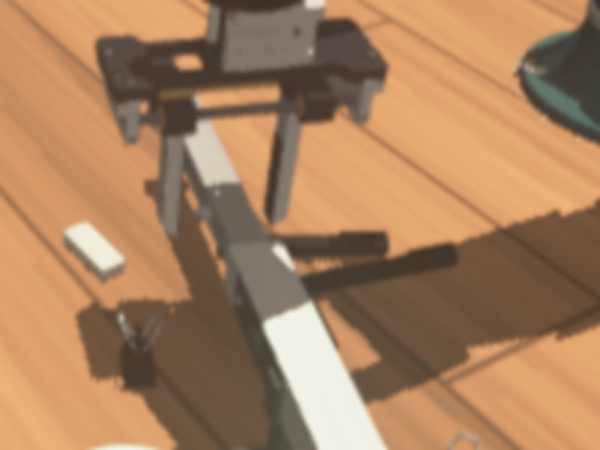

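View pics/w2.png

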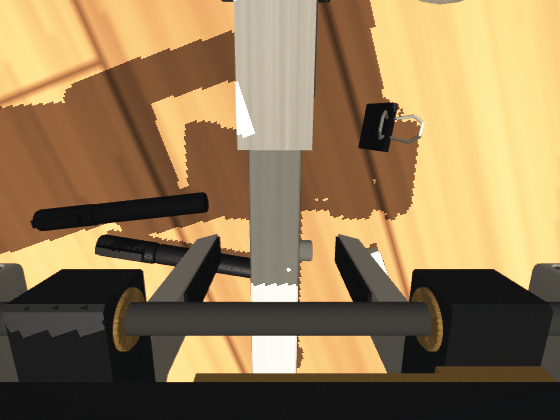

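```bash
python3 jog.py '0 0 0 0 50; 0 0 0 0 50; 0 0 0 0 50; 0 0 0 0 50; 0 0 0 0 50'
cat > k.py <<'E'
from h import *
import sys
i=ctrl.camera_info('wrist');go(-109,1,56);s=ctrl.state();p,D=cap('wrist',sys.argv[1]);D=D.astype(float)
T=np.eye(4);j=dict(i);j['pose']=i['tool_from_camera'];v,u=np.mgrid[0:420,0:560];W=w(j,D,u,v)
x,y,z=W[...,0],W[...,1],W[...,2]; ok=D>0
for nm,m in dict(button=ok&(y>14)&(y<26)&(z>-32)&(z<-15)&(x<25),fingR=ok&(y>22)&(y<50)&(z>-45)&(z<3)&(x<25),fingL=ok&(y<-22)&(y>-50)&(z>-45)&(z<3)&(x<25)).items():
    if m.sum(): print(nm,m.sum(),'x',np.percentile(x[m],[0,5,50,95,100]).round(1),'y',y[m].min().round(1),y[m].max().round(1),'z',z[m].min().round(1),z[m].max().round(1))
m=ok&(abs(y)<20)&(z<-25)&(z>-38)&(x>5)
r=m&(x<45);print('tube y',np.percentile(y[r],[1,99]),'z',np.median(z[r])); 
q=ok&(abs(y-np.median(y[r]))<8)&(z<-31)&(z>-45)&(x>30);print('mouth x',np.percentile(x[q],[0,1,5]),'z',np.median(z[q]))
E
python3 k.py w3
```

```text
time: 2.75
position: [495.1, 27.4, 57.0]
eef_rot: [0.818, 0.576, 0.0, -0.0]
force: [0.5, -0.0, 0.3]
finger_gap: 49.7
grip_force: 0.0
t 2.75 at -108.2 0.9 57.0 shift [-0.8  0.1  1. ] turn 0.003 tilt [ 0.  0. -1.] F [ 0.5 -0.   0.3] gap 49.7 grip 0.0
button 433 x [-8.  -5.7  6.5 11.7 12.2] y 14.2 26.0 z -31.9 -15.0
fingR 1017 x [-8.1 -5.7  9.2  9.9 10.3] y 25.2 37.6 z -45.0 -0.2
fingL 1024 x [-8.3 -5.5  9.3  9.9 10.3] y -36.6 -24.2 z -45.0 0.0
tube y [-12.09927798  13.28384917] z -31.787247437344064
mouth x [30.01043652 31.21686765 36.26901798] z -36.051709219143476
```

```bash
python3 jog.py '-3 0 1 0 50; -3 0 1 0 50; -3 0 1 0 30; -3 0 1 0 20; -3 0 1 0 10'
python3 jog.py '0 0 0 0 10; 0 0 0 0 10; 0 0 0 0 10; 0 0 0 0 10; 0 0 0 0 10'
python3 k.py w4
```

```text
time: 3.22
position: [495.2, 24.1, 56.0]
eef_rot: [0.818, 0.576, 0.001, 0.001]
force: [4.2, -2.0, -4.1]
finger_gap: 33.1
grip_force: 2.2
time: 3.63
position: [494.0, 24.6, 56.0]
eef_rot: [0.818, 0.576, -0.0, -0.0]
force: [1.0, -1.1, -1.3]
finger_gap: 25.9
grip_force: 30.0
t 3.6333 at -111.3 0.8 56.0 shift [ 2.3  0.2 -0. ] turn 0.003 tilt [-0. -0. -1.] F [ 1.  -1.1 -1.3] gap 25.9 grip 29.999518766999245
button 238 x [ 7.9  8.3  9.6  9.9 10.1] y 14.1 25.6 z -31.7 -15.1
fingR 162 x [ 8.8  9.1  9.5  9.9 10.3] y 22.0 25.6 z -44.7 -7.3
fingL 112 x [ 8.9  9.2  9.6 10.  10.2] y -24.6 -22.0 z -44.6 -8.7
tube y [-17.55045581  17.5752071 ] z -32.83011831693153
mouth x [30.01415895 31.2872985  36.00469037] z -36.970647968599025
```

View pics/w4.png

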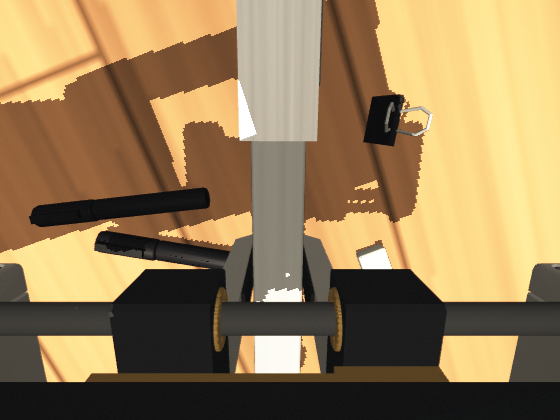

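```bash
python3 jog.py '10 0 0 0 10; 20 0 0 0 10; 30 0 0 0 10; 40 0 0 0 10; 48 0 0 0 10'
python3 jog.py '0 0 0 0 10; 0 0 0 0 10; 2 0 0 0 10; 2 0 0 0 10; 2 0 0 0 10'
python3 k.py w5
```

```text
time: 4.1
position: [510.8, 71.0, 56.0]
eef_rot: [0.818, 0.576, 0.0, 0.0]
force: [1.4, -3.5, 0.1]
finger_gap: 25.8
grip_force: 30.0
time: 4.52
position: [511.1, 71.9, 56.0]
eef_rot: [0.818, 0.576, 0.0, -0.0]
force: [3.0, -0.1, -2.5]
finger_gap: 25.4
grip_force: 30.0
t 4.5167 at -61.0 0.9 56.0 shift [-48.  -0.  -0.] turn 0.003 tilt [ 0.001  0.001 -1.   ] F [ 3.  -0.1 -2.5] gap 25.4 grip 29.999104142189026
button 200 x [ 7.6  8.2  9.6 10.  10.3] y 14.0 25.4 z -31.9 -15.4
fingR 162 x [ 9.1  9.3  9.6  9.9 10.1] y 22.0 25.6 z -44.9 -6.7
fingL 112 x [ 8.9  9.1  9.6 10.  10.3] y -24.5 -22.0 z -44.9 -7.7
tube y [-17.29434941  18.08093168] z -37.00645060397393
mouth x [30.00207987 31.18330895 35.88443602] z -37.29081189843188
```

View pics/w5.png

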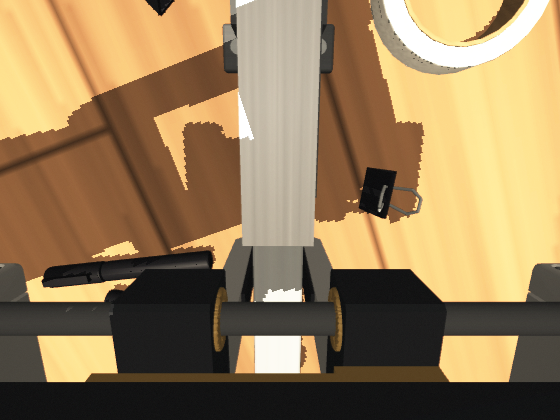

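```bash
for k in 1 2 3; do python3 jog.py '0.7 0 0 0 10; 1.4 0 0 0 10; 1.4 0 0 0 10' | grep -E 'pos|^force|gap'; done
```

```text
position: [511.3, 72.4, 56.0]
force: [2.2, -3.3, -1.8]
finger_gap: 25.6
position: [511.9, 74.2, 56.0]
force: [2.5, -3.3, -1.6]
finger_gap: 25.8
position: [512.5, 75.7, 56.0]
force: [3.3, -3.2, -1.9]
finger_gap: 26.1
```

```bash
for k in 1 2 3; do python3 jog.py '0.5 0 0 0 10; 1 0 0 0 10; 1 0 0 0 10' | grep -E 'pos|^force|gap'; done
```

```text
position: [512.8, 76.7, 56.0]
force: [3.1, -3.1, -1.6]
finger_gap: 25.7
position: [513.1, 77.4, 56.0]
force: [2.6, -4.1, -2.7]
finger_gap: 25.9
position: [513.1, 77.4, 56.0]
force: [1.2, -5.7, -1.1]
finger_gap: 25.6
```

```bash
for k in 1 2; do python3 jog.py '0.5 0 0 0 10; 1 0 0 0 10; 1 0 0 0 10' | grep -E 'pos|^force|gap'; done
python3 k.py w6
```

```text
position: [513.1, 77.4, 56.0]
force: [0.7, -9.4, -0.6]
finger_gap: 25.7
position: [513.1, 77.4, 56.0]
force: [-0.4, -10.7, 0.7]
finger_gap: 26.1
t 6.5667 at -55.1 0.9 56.0 shift [-53.9   0.    0.4] turn 0.002 tilt [-0.002 -0.006 -1.   ] F [ -0.4 -10.7   0.7] gap 26.1 grip 35.058948788791895
button 113 x [ 9.   9.3  9.6 10.  10.2] y 19.2 25.3 z -32.0 -15.7
fingR 160 x [ 9.   9.2  9.6 10.  10.2] y 22.0 25.4 z -44.9 -6.0
fingL 115 x [ 8.9  9.3  9.6 10.1 10.3] y -24.5 -22.0 z -44.9 -7.8
tube y [-16.98587992  18.34431425] z -37.26889148529088
mouth x [30.00359398 31.12139675 35.84911538] z -37.84139239800868
```

```bash
python3 jog.py '0 0 0 0 50; 0 0 0 0 50; 0 0 0 0 50; 0 0 0 0 50; -1.5 0 0 0 50' | grep -E 'pos|^force|gap'
python3 jog.py '-8 0 0 0 50; -16 0 0 0 50; -30 0 0 0 50; -30 0 0 0 50; -30 0 0 0 50'
python3 k.py w7; python3 -c "
import cv2;p=cv2.imread('pics/w7.png')[60:300,160:440];cv2.imwrite('pics/w7c.png',cv2.resize(p,(700,600),interpolation=cv2.INTER_CUBIC))"
```

```text
position: [513.3, 80.2, 56.1]
force: [-0.4, -0.1, 0.2]
finger_gap: 49.8
time: 7.45
position: [503.2, 50.3, 56.1]
eef_rot: [0.818, 0.575, 0.0, -0.0]
force: [0.7, 1.3, 0.4]
finger_gap: 50.2
grip_force: 0.0
t 7.45 at -84.0 0.8 56.1 shift [-25.    0.1   0. ] turn 0.001 tilt [ 0.     0.001 -1.   ] F [0.7 1.3 0.4] gap 50.2 grip 0.0
button 146 x [-8.  -7.2  0.4  8.   8.6] y 25.2 26.0 z -31.9 -15.3
fingR 1016 x [-8.4 -5.7  9.2  9.9 10.2] y 25.2 37.7 z -45.0 -0.5
fingL 1020 x [-8.3 -5.6  9.3  9.9 10.3] y -36.8 -24.2 z -45.0 1.0
tube y [-15.3122154   16.36632529] z -32.93168804945209
mouth x [30.00630173 31.18306831 35.97536075] z -37.16055278710755
```

View pics/w7c.png

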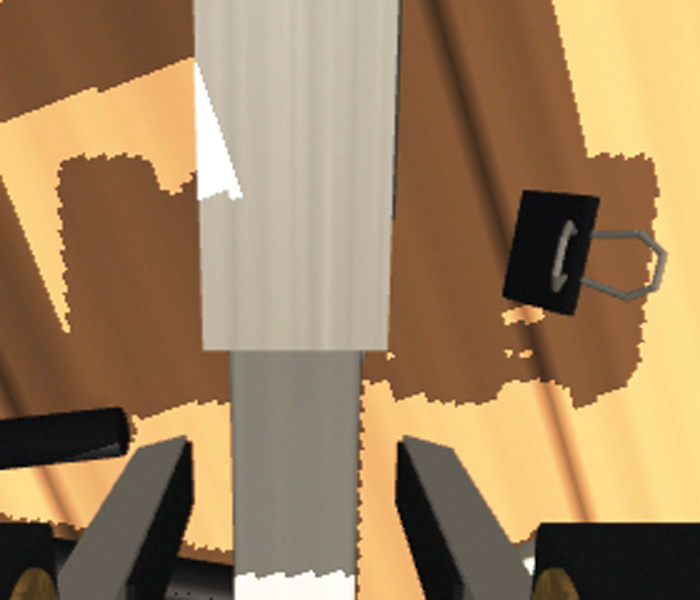

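The picture shows no proud button along the bare tube: it is caught under the lip. Next I back off and regrip nearer the foot.

```bash
python3 jog.py '-33 0 0 0 50; -66 0 0 0 50; -66 0 0 0 50; -66 0 0 0 50; -66 0 0 0 50'| grep -E 'pos|^force|gap'
python3 jog.py '0 0 0 0 10; 0 0 0 0 10; 0 0 0 0 10; 0 0 0 0 10; 0 0 0 0 10'| grep -E 'pos|^force|gap'
python3 jog.py '0 0 0 0 10; 0 0 0 0 10'
python3 -c "
from h import *
go(-150,1,56)"
```

```text
position: [481.6, -10.8, 56.1]
force: [-0.3, 0.4, 0.6]
finger_gap: 50.1
position: [481.2, -10.7, 55.9]
force: [-1.0, 1.0, 0.1]
finger_gap: 26.2
time: 8.5
position: [481.2, -10.7, 55.9]
eef_rot: [0.818, 0.576, 0.0, -0.001]
force: [-0.4, 2.3, 0.2]
finger_gap: 25.8
grip_force: 30.0
t 8.5 at -148.8 0.8 55.9 shift [-1.2  0.2 -0.1] turn 0.003 tilt [ 0.     0.001 -1.   ] F [-0.4  2.3  0.2] gap 25.8 grip 29.99742418527603
```

```bash
python3 jog.py '10 0 0 0 10; 20 0 0 0 10; 30 0 0 0 10; 40 0 0 0 10; 48 0 0 0 10'| grep -E 'pos|^force|gap'
for k in 1 2 3 4; do python3 jog.py '0.5 0 0 0 10; 1 0 0 0 10; 1.5 0 0 0 10; 2 0 0 0 10'| grep -E 'pos|^force'; done
```

```text
position: [496.8, 32.4, 55.9]
force: [-2.9, -5.7, 2.0]
finger_gap: 25.7
position: [497.5, 34.4, 55.9]
force: [-2.3, -4.5, 2.4]
position: [498.1, 36.1, 55.9]
force: [-3.4, -5.0, 0.7]
position: [498.8, 38.0, 55.9]
force: [-1.9, -4.6, 2.0]
position: [499.5, 39.9, 55.9]
force: [-2.8, -5.3, 1.7]
```

```bash
for k in 1 2 3 4 5; do python3 jog.py '0.5 0 0 0 10; 1 0 0 0 10; 1.5 0 0 0 10; 2 0 0 0 10'| grep -E 'pos|^force'; done
```

```text
position: [500.2, 41.7, 55.9]
force: [-2.8, -4.7, 1.3]
position: [500.8, 43.6, 55.9]
force: [-2.9, -4.1, 1.1]
position: [501.5, 45.5, 55.9]
force: [-2.3, -4.1, 1.4]
position: [502.2, 47.4, 55.9]
force: [-2.9, -4.7, 0.8]
position: [502.9, 49.3, 55.9]
force: [-1.7, -4.6, 0.8]
```

```bash
for k in 1 2 3 ; do python3 jog.py '0.5 0 0 0 10; 1 0 0 0 10; 1.5 0 0 0 10; 2 0 0 0 10'| grep -E 'time|pos|^force'; done
```

```text
time: 12.25
position: [503.6, 51.2, 55.9]
force: [-3.1, -5.2, 0.7]
time: 12.58
position: [504.5, 53.6, 55.9]
force: [-0.6, -2.0, 0.3]
time: 12.92
position: [505.5, 56.4, 55.9]
force: [-0.5, -2.2, -0.6]
```

```bash
for k in 1 2 3; do python3 jog.py '0.3 0 0 0 10; 0.7 0 0 0 10; 0.7 0 0 0 10'| grep -E 'time|pos|^force'; done
```

```text
time: 13.17
position: [505.5, 56.5, 55.9]
force: [-0.8, -4.6, 1.0]
time: 13.42
position: [505.6, 56.6, 55.9]
force: [-3.1, -6.0, 0.9]
time: 13.67
position: [505.6, 56.6, 55.9]
force: [-3.1, -7.9, 1.8]
```

Friction fell, then the tube stopped dead, so it looks locked. I will relax the push, open and lift clear.

```bash
python3 jog.py '-1 0 0 0 10; -2 0 0 0 10; -3 0 0 0 10; -3 0 0 0 10' | grep -E 'pos|^force'
python3 jog.py '-1 0 0 0 10; -2 0 0 0 10; -2 0 0 0 10' | grep -E 'pos|^force'
python3 jog.py '0 0 0 0 60; 0 0 0 0 60; 0 0 0 0 60; 0 0 0 0 60; 0 0 0 0 60' | grep -E 'pos|^force|gap'
python3 jog.py '0 0 -30 0 60; 0 0 -70 0 60; 0 0 -110 0 60; 0 0 -130 0 60; 0 0 -130 0 60'
python3 jog.py '0 0 0 0 60; 0 0 0 0 60; 0 0 0 0 60'
python3 -c "
from h import *
cap('wrist','w9');p=cv2.imread('pics/w9.png')[20:260,180:460];cv2.imwrite('pics/w9c.png',cv2.resize(p,(700,600),interpolation=cv2.INTER_CUBIC))"
```

```text
position: [505.5, 56.4, 55.9]
force: [1.0, -0.2, -1.2]
position: [504.8, 54.4, 55.9]
force: [1.9, 2.1, -2.6]
position: [504.4, 53.5, 56.1]
force: [1.2, -0.1, 0.8]
finger_gap: 55.9
time: 15.08
position: [507.7, 53.6, 193.0]
eef_rot: [0.818, 0.576, 0.005, 0.004]
force: [0.1, -0.3, -0.1]
finger_gap: 59.9
grip_force: 0.0
time: 15.33
position: [503.2, 53.6, 183.6]
eef_rot: [0.818, 0.576, -0.002, -0.001]
force: [0.5, -0.2, -0.2]
finger_gap: 59.8
grip_force: 0.0
```

View pics/w9c.png

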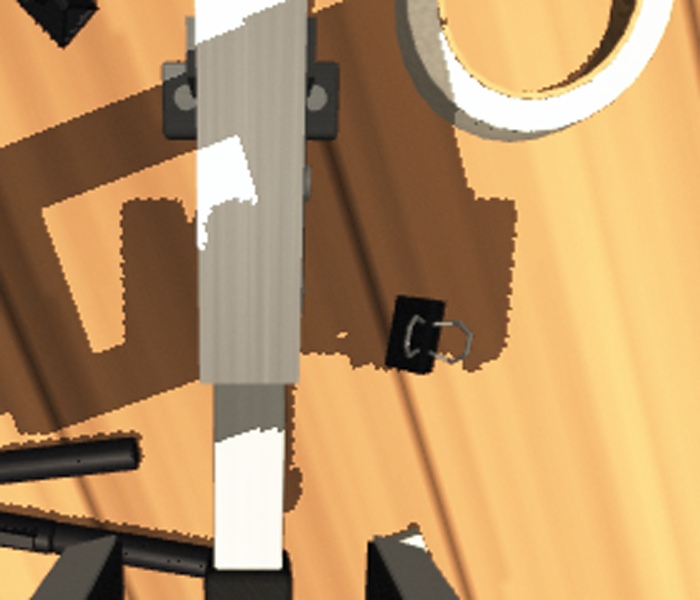

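The button stands out of the sleeve's side at crop pixel (306,182), about 68 mm in from the mouth. Nothing on the shelf has moved and the gripper is clear, so I am handing in.

```bash
python3 -c "
from rig import ctrl
print(ctrl.job_done())"
```

```text
the job is handed in; nothing more can be done
None
```

The pole is locked short: the button stands out through the sleeve's hole, the gripper is open and clear above, the other things look undisturbed, and the job was handed in after about 15.5 s; no verdict was returned.

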